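Dock and level the sewing machine's extension table

ROBOT

A 6-joint arm with a two-finger parallel gripper is mounted at the origin on the work surface. World frame = base frame: x ahead of the robot, y to its left, z up, the work surface at z = 0. Lengths are in m, angles in degrees, forces in N, time in s.
With the tool pointing down it reaches from about 0.35 to 0.875 m from the base axis. Payload 4.2 kg.
Tool frame: the origin (TCP) lies midway between the tips of the shut fingers; the grasp point (between the pads) lies 19 mm behind it; z points along the fingers, y is the line along which they close (so a half turn about z gives the same grasp; the last joint's range is limited). The gripper opens to 87 mm and grips with 3 to 60 N. Pads are 19 mm wide; open, the fingers measure 117 mm over their backs; the gripper's body (75 mm by 190 mm) begins 51 mm behind the grasp point.
Start: joints at [-60.241, 22.042, 0.453, 0, -68.411, -14.817], TCP at [0.161, -0.604, 0.187] pointing down, gripper open.
Joint ranges: [-179.83, 179.83], [-69.29, 118.12], [-61.27, 80.66], [-181.25, 117.63], [-171.15, -9.14], [-177.46, 177.46]. Speed limits (degrees/s): [159.86, 159.86, 180, 180, 180, 180].

INTERFACE

Orientations are given as [roll, pitch, yaw] about the fixed x, y, z axes, in that order (R = Rz(yaw) Ry(pitch) Rx(roll)).
In Python, from workcell import env gives the robot as it stands. The module is installed in compiled form; this text tells all that it offers. Calls block until the motion is done:
- env.goto(position, orientation): joint-space move of the TCP to a pose.
- env.move_straight(position, rotation=None, rate=0.15, force_limit=None): straight line of the TCP; rotation=None keeps the orientation; rate is the mean speed in m/s. With force_limit (N) it stops when the force on the tool has changed by that much, and returns True; else False.
- env.set_joints(angles): joint-space move.
- env.gripper_to(opening, grasp_force=None): opening from 0.0 (shut) to 1.0 (fully open); grasp_force is the grip in N (None keeps the last); returns when the fingers have stopped.
- env.dwell(seconds).
- env.inverse_kinematics(position, orientation): joint angles nearest the present ones, or None.
- env.read_state(): the state.
- env.grab_frame(name): name is "scene" or "top" or "wrist"; returns a dict with "image" (400x640x3 uint8, blue, green, red), "fx", "fy", "cx", "cy" (pixels), "D" ([k1, k2, p1, p2, k3] as OpenCV has them; the pictures are not rectified), "position" and "orientation" of the camera in the world. Camera axes: x right, y up, looking along -z (the intrinsics and any distortion apply to the point x, -y, -z); pixel columns grow to the right and rows downward; lengths in m; the calibration is good to about 2 mm. A picture is of the moment at which its call begins. There is no depth.
A pose or a line that the arm cannot do raises env.Unreachable and nothing moves.
- env.close_job(): hands the job in; it is judged then, once.
Trained networks look in a picture, given as the dict that the camera call returned (one of the last four; its "shot" number tells which), for a name from the list of things; names that differ only in an ending like _2 or _b are one class to them, and where a whole thing is asked for, a point or a joint stands for the part that bears it (a point fixed in the world has none). Each returns a list of dicts, best first, with "score" (0 to 1); they miss things now and then, are a little off and sometimes report something else, mostly with a low value. They report only what shows in the picture. A call takes as long as a camera call.
- env.search_frame(picture, thing): "xyz" ([x, y, z] in m, in world coordinates, good to about 4 mm: the middle of the surface that is visible of it).
- env.trace(picture, thing): "mask" (400x640 bool, what is visible of it).
The state is a dict: "clock": time; "joint_positions": joint angles; "qvel": joint speeds; "joint_torque": joint torques, N m; "position": TCP position; "tool_rot": TCP orientation; "force": force on the tool from outside, world axes, zero at the start; "wrist_torque": the same for the moment, N m; "opening": opening from 0.0 (shut) to 1.0 (fully open); "finger_force": force on a finger pad.
Only numpy, scipy, OpenCV 4.12 (cv2) and the standard library are available. Lean on these libraries where they do the work, as an engineer would, in place of code of your own. Each camera call takes 0.05 s, during which the arm holds its last target. There are 200 camera calls.

TASK

Push the sewing machine's slide-on extension table along its rails until it clicks fully home against the machine. Then take the levelling knob on it from above, press it down firmly so that the sprung foot stands on its runner, and turn it until the spirit level's bubble lies between the two lines. Finish while still gripping the knob and pressing it down with the bubble centred - do not let go - and leave the sewing things lying around undisturbed.

Things in the scene. Friction and masses are not known exactly. Their poses are not given: they have to be found in the camera images.
- machine: White sewing machine, 180 x 430 mm, 290 mm high, fixed. Origin on the tabletop under the end of its bed, mid-width; y runs along the machine, away from the extension table (the way to push it), z up. Machine at y 3 to 430 mm (tall from 25 mm); extension table at negative y. Bystanders, up to 55 mm high, keep to x above +105 mm or below -90 mm.
- wing (a joint): Travel of the extension table along the machine's y (m): starts at 0.005 to 0.045, home (touching the machine) at 0.070. Friction about 1.5 N; from about 0.058 a spring detent resists with about 6 N more; past 0.0645 it snaps home by itself and holds with about 4 N.
- push_face (a point): Middle of the upright outer end face of the extension table, 200 wide x 60 mm high: push here to the machine's +y. The extension table is a white tray 284 mm long (y), 85 mm high, hinged at its machine edge; a spring holds its outer end about 6 mm up (0.02 rad) until pressed down. Site axes: the tray's, as the machine's when level.
- knob_grip (a point): On the axis of the black knob, 10 mm below its top. Flange of diameter 42 mm, its top 22 mm below this point; on it an upright grip bar 46 mm long (point x), 14 mm thick (point y), 32 mm high: pinch it across the thickness. The knob rides on the tray, 85 mm from the outer end, 30 mm to the -x side; unpressed its flange is 24 mm above the tray.
- knob (a joint): Turn of the knob (rad), clockwise seen from above positive; clockwise lengthens the foot by 4 mm per rad, raising the tray's outer end. Starts at -0.1 to 0.3, range -0.4 to 2.2, friction 0.12 N m. The foot starts too short; the angle that levels the tray differs each time, 0.8 to 1.4.
- knob_press (a joint): How far the knob is pressed into the tray (m), 0 to 0.020; spring 1 N plus 0.6 N per mm. Pushed down, the tray's end sinks first (6 to 10 mm at the knob, 1 to 5 N) till the foot stands on its runner, then the stem goes in. Above 0.008 (6 N) is firm. With the hand at one height, a clockwise rad presses it in 4 mm more.
- bubble (a joint): Bubble's place along the vial (m): 0 midway between the lines, positive towards the tray's outer end. It moves to the higher end, 0.65 m per rad of tilt: about +0.013 unpressed. Only with the foot pressed on its runner does it show the level; it then moves about +0.013 per rad of clockwise turn.
- bubble_mid (a point): Top of the bubble, a pale spot 14 mm long and 9 mm wide in the vial.
- vial_mid (a point): Top of the yellow-green vial midway between its two black lines (10 mm to either side along point y). The vial, 88 mm long, is in the top of an aluminium bar level 170 x 30 x 24 mm clipped on the tray along the machine's y, 62 mm to the +x side of the tray's middle.
- scissors: Loose scissors, 200 mm long, lying flat; origin near the pivot. Leave alone.
- pin_tub: Loose clear tub of pins, 100 x 100 x 50 mm, origin under its middle. Leave alone.
- spool_a: Loose spool of thread, 32 mm across, 55 mm high, origin under its middle. Leave alone.
- spool_b: As spool_a.
- pincushion: Loose round pincushion, 72 mm across, 33 mm high, origin under its middle. Leave alone.
- tape_case: Loose tape measure case, 50 x 50 x 22 mm, origin under its middle. Leave alone.
- bobbin_box: Loose flat box of bobbins, 90 x 70 x 26 mm, origin under its middle. Leave alone.

How it is judged:
By the outcome, as a careful person would: the job done as asked, in the order asked, and still so for the second after the job is handed in, while the arm keeps its last pose, push and grip.
It also fails if it takes over 48 s, if anything falls off the work surface, if the arm or the gripper's body presses on something with over 40 N, if the wrist force passes 120 N, or if a joint passes its speed limit or range.

## Working session

There is one attempt and no reset: what is moved stays moved. The work goes in short steps, each a Python script; the robot and the scene stay as the last script left them, time stands still between calls to the robot, and variables do not carry over. Pictures are saved under pics/ and viewed, at most 10 in all, crops included, and the job is handed in when it is done.

```bash
mkdir -p pics
python3 - <<'E'
from workcell import env
import cv2,numpy as np
for n in ("scene","top"):
    f=env.grab_frame(n); cv2.imwrite(f"pics/{n}0.png",f["image"])
    print(n,np.round(f["position"],3),np.round(f["orientation"],1),f["fx"],f["D"])
    for t in ("machine","push_face","knob_grip","vial_mid","bubble_mid","wing","scissors","pin_tub","spool_a","pincushion","tape_case","bobbin_box"):
        print(t,[(np.round(d["xyz"],3).tolist(),round(d["score"],2)) for d in env.search_frame(f,t)[:3]])
print(env.read_state())
E
```

```text
scene [ 1.216 -0.539  1.066] [44.6 -0.3 46.1] 502.4207715897311 [-0.13555478  0.          0.          0.          0.        ]
machine [([0.596, 0.166, 0.092], 0.89)]
push_face [([0.559, -0.086, 0.089], 0.56)]
knob_grip [([0.504, -0.119, 0.14], 0.75), ([0.678, -0.169, 0.022], 0.7)]
vial_mid []
bubble_mid []
wing []
scissors [([0.73, 0.244, 0.011], 0.58), ([0.724, 0.007, 0.02], 0.51)]
pin_tub [([0.722, 0.006, 0.021], 0.84), ([0.503, -0.12, 0.14], 0.36)]
spool_a [([0.597, 0.169, 0.091], 0.75), ([0.411, 0.062, 0.058], 0.56), ([0.559, -0.092, 0.092], 0.55)]
pincushion [([0.681, -0.171, 0.023], 0.7), ([0.727, 0.241, 0.011], 0.58)]
tape_case [([0.678, -0.169, 0.02], 0.69), ([0.597, 0.168, 0.086], 0.64)]
bobbin_box []
top [0.399 0.107 1.063] [ 10.5  -0.9 -89. ] 414.42898435556276 [-0.09539512  0.          0.          0.          0.        ]
machine [([0.723, 0.0, 0.005], 0.65), ([0.541, 0.21, 0.106], 0.61)]
push_face [([0.525, -0.063, 0.089], 0.68)]
knob_grip [([0.496, -0.114, 0.132], 0.63)]
vial_mid [([0.528, -0.064, 0.091], 0.93)]
bubble_mid [([0.671, -0.164, 0.027], 0.37)]
wing [([0.532, 
[... 355 characters left out ...]
 0.62)]
{'clock': 1.3, 'joint_positions': array([-6.02419478e+01,  2.20401543e+01,  4.52635543e-01,  1.67958022e-03,
       -6.84115283e+01, -1.48170765e+01]), 'qvel': array([-0.11732051,  0.0140683 , -0.07002432, -0.07314805,  0.0768199 ,
        0.04968001]), 'joint_torque': array([ 2.78063857e-05, -3.90472949e+01,  1.87624794e+01,  4.22442198e+00,
        1.54431921e-02, -2.52623130e-05]), 'position': array([ 0.16115421, -0.60384592,  0.18667058]), 'tool_rot': array([-1.79998679e+02, -1.26612610e-03, -1.65058406e+02]), 'force': array([-0.33925602,  0.24648197,  0.34233621]), 'wrist_torque': array([-0.05192347,  0.01118393,  0.02304656]), 'finger_force': 0.0, 'opening': 0.9971777080412031}
```

View pics/scene0.png

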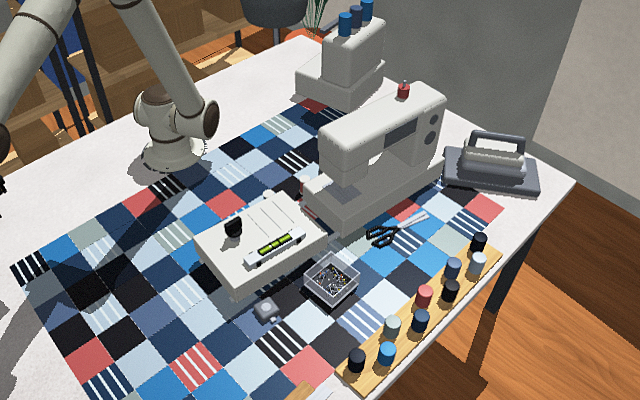

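View pics/top0.png

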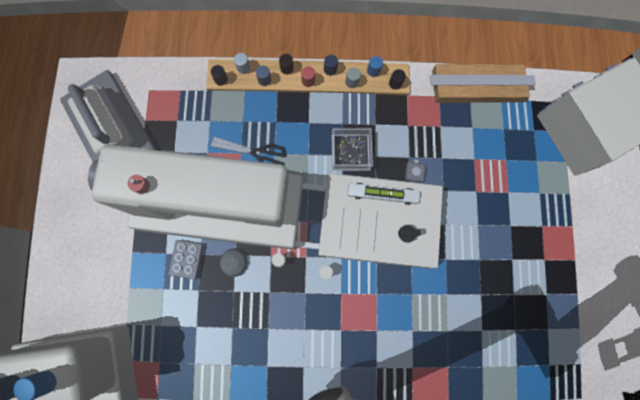

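The tray lies roughly along world +y, with corners near (329,175), (443,185), (439,268) and (320,258) in the top view. The knob is at (408,233), the level at (384,192), and one spool sits close at (327,270). I'll refine this with a crop.

```bash
cat > h.py <<'E'
from workcell import env
import cv2,numpy as np
from scipy.spatial.transform import Rotation as R
def ray(f,uv):
    K=np.array([[f["fx"],0,f["cx"]],[0,f["fy"],f["cy"]],[0,0,1.]])
    p=cv2.undistortPoints(np.array(uv,float).reshape(-1,1,2),K,np.array(f["D"])).reshape(-1,2)
    d=np.c_[p[:,0],-p[:,1],-np.ones(len(p))]
    return R.from_euler('xyz',f["orientation"],degrees=True).apply(d)
def back(f,uv,z):
    d=ray(f,uv); o=np.array(f["position"]); return o+d*((z-o[2])/d[:,2])[:,None]
def proj(f,X):
    K=np.array([[f["fx"],0,f["cx"]],[0,f["fy"],f["cy"]],[0,0,1.]])
    c=R.from_euler('xyz',f["orientation"],degrees=True).inv().apply(np.atleast_2d(X)-f["position"])*[1,-1,-1]
    return cv2.projectPoints(c,np.zeros(3),np.zeros(3),K,np.array(f["D"]))[0].reshape(-1,2)
E
python3 - <<'E'
from h import *
f=env.grab_frame("top")
c=f["image"][150:290,270:460]; cv2.imwrite("pics/c1.png",cv2.resize(c,None,fx=4,fy=4,interpolation=cv2.INTER_CUBIC))
P=back(f,[(329,175),(443,185),(439,268),(320,258)],0.088); print(P.round(4))
m=env.trace(f,"knob_grip")
for d in m[:1]:
    print(d["score"],cv2.minAreaRect(np.argwhere(d["mask"])[:,::-1].astype(np.float32)))
E
```

```text
[[ 0.6372  0.0608  0.088 ]
 [ 0.6187 -0.2185  0.088 ]
 [ 0.4181 -0.2018  0.088 ]
 [ 0.4376  0.0794  0.088 ]]
0.71 ((381.4939270019531, 221.0548858642578), (121.36424255371094, 85.25314331054688), 6.340191841125488)
```

View pics/c1.png

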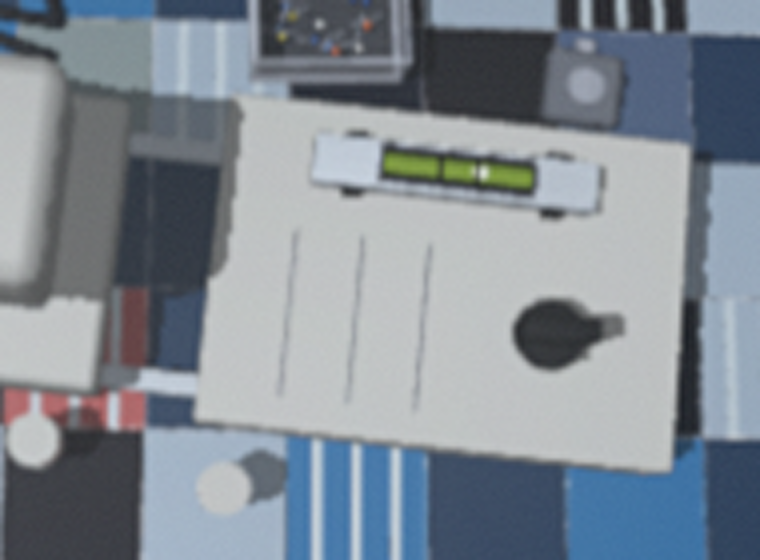

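The crop gives refined tray corners of (330,175), (442.5,186), (437.5,267.5) and (319,254.5). The machine yaw comes to about -4°. I'll push with shut fingers at the middle of the outer face.

Run:
```python
from h import *
f=env.grab_frame("top")
uv=[(330,175),(442.5,186.2),(437.5,267.5),(318.8,254.5)]
P=np.vstack([back(f,uv[:1],.085),back(f,uv[1:3],.091),back(f,uv[3:],.085)]); print(P.round(4))
obj=np.array([[.1,.284],[.1,0],[-.1,0],[-.1,.284]])
A=P[:,:2]; c=A.mean(0); H=(obj-obj.mean(0)).T@(A-c)
a=np.arctan2(H[0,1]-H[1,0],H[0,0]+H[1,1]); Rz=np.array([[np.cos(a),-np.sin(a)],[np.sin(a),np.cos(a)]])
o=c-Rz@obj.mean(0); print("yaw",np.degrees(a),"outer mid",o,(A-(o+obj@Rz.T)).round(4).tolist())
np.savez("pose.npz",a=a,o=o)
yd=Rz[:,1]; best=None
for psi in (90,-90):
    print(psi,env.inverse_kinematics([*(o-yd*.06),.15],[180,0,psi+np.degrees(a)]))
    for k in (0,180): print(" knob",k,env.inverse_kinematics([.5,-.06,.15],[180,0,k+np.degrees(a)]))
```

```text
[[ 0.6379  0.0582  0.085 ]
 [ 0.615  -0.2161  0.091 ]
 [ 0.4192 -0.1973  0.091 ]
 [ 0.4458  0.0823  0.085 ]]
yaw -5.5013732071164165 outer mid [ 0.51589243 -0.20957636] [[-0.0047, -0.0053], [-0.0004, 0.0031], [0.0029, 0.0027], [0.0022, -0.0004]]
90 [ -11.74701143   19.02541233   -9.63147509    0.          -61.34311258
 -173.75436178]
 knob 0 [ 1.16583613e+01  1.20655832e+01 -1.94772635e+01  2.54444375e-14
 -5.84571533e+01  7.28402655e+01]
 knob 180 [ 1.16583613e+01  1.20655832e+01 -1.94772635e+01 -2.54444375e-14
 -5.84571533e+01 -1.07159735e+02]
-90 [-11.74701143  19.02541233  -9.63147509   0.         -61.34311258
   6.24563822]
 knob 0 [ 1.16583613e+01  1.20655832e+01 -1.94772635e+01  2.54444375e-14
 -5.84571533e+01  7.28402655e+01]
 knob 180 [ 1.16583613e+01  1.20655832e+01 -1.94772635e+01 -2.54444375e-14
 -5.84571533e+01 -1.07159735e+02]
```

Run:
```python
from h import *
p=np.load("pose.npz"); a=np.radians(-5.2); o=p["o"]
yd=np.array([-np.sin(a),np.cos(a)]); rot=[180,0,-90-5.2]
env.goto([*(o-yd*.06),.15],rot)
env.gripper_to(0.0,40)
env.move_straight([*(o-yd*.06),.05],rate=.15)
f0=np.array(env.read_state()["force"])
t=env.move_straight([*(o+yd*.10),.05],rate=.035,force_limit=16)
s=env.read_state(); x=np.array(s["position"]); print(t,x,"along",(x[:2]-o)@yd,np.array(s["force"])-f0,s["clock"])
env.dwell(.3); s=env.read_state(); print(np.array(s["force"])-f0)
f=env.grab_frame("top"); cv2.imwrite("pics/t2.png",cv2.resize(f["image"][130:310,240:480],None,fx=3,fy=3))
```

```text
True [ 0.52039496 -0.16182105  0.0501523 ] along 0.04796684219631552 [-0.38836845 -5.1254863  -1.745478  ] 8.425
[-0.48797307 -4.47252863 -0.43596216]
```

View pics/t2.png

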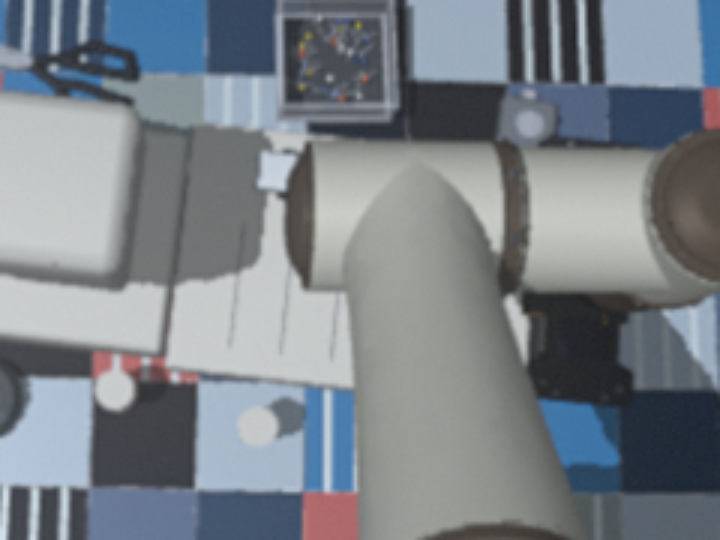

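The tray now appears to touch the bed, with only a thin seam near (175,250). I'll push once more to tell home from the detent.

Run:
```python
from h import *
p=np.load("pose.npz"); a=np.radians(-5.2); o=p["o"]
yd=np.array([-np.sin(a),np.cos(a)])
x=np.array(env.read_state()["position"])
t=env.move_straight([*(x[:2]+yd*.02),.05],rate=.03,force_limit=20)
s=env.read_state(); x=np.array(s["position"]); print(t,"along",(x[:2]-o)@yd,s["force"])
env.move_straight([*(x[:2]-yd*.06),.05],rate=.15)
env.gripper_to(0.55,40)
env.move_straight([*(o-yd*.02),.23],rate=.2)
k=o+yd*.065+.085*yd-.03*np.array([yd[1],-yd[0]])
print("knob pred",k)
env.goto([*(k-yd*.10),.30],[180,0,-5.2])
print(env.read_state()["clock"])
for n in ("top","scene","wrist"):
    f=env.grab_frame(n); cv2.imwrite(f"pics/{n}3.png",f["image"])
    print(n,np.round(f["position"],3),np.round(f["orientation"],1))
    for t in ("knob_grip","vial_mid","bubble_mid","push_face"):
        print(t,[(np.round(d["xyz"],3).tolist(),round(d["score"],2)) for d in env.search_frame(f,t)[:2]])
```

```text
True along 0.04772873216443251 [ 1.63245389e+00 -5.59287583e+00 -2.71861506e-03]
knob pred [ 0.49961079 -0.05747473]
13.025
top [0.399 0.107 1.063] [ 10.5  -0.9 -89. ]
knob_grip []
vial_mid [([0.513, 0.06, 0.088], 0.62)]
bubble_mid []
push_face [([0.511, 0.06, 0.086], 0.68), ([0.724, 0.255, 0.007], 0.21)]
scene [ 1.216 -0.539  1.066] [44.6 -0.3 46.1]
knob_grip [([0.511, -0.067, 0.139], 0.57)]
vial_mid [([0.56, -0.036, 0.089], 0.92)]
bubble_mid []
push_face [([0.566, -0.031, 0.089], 0.72)]
wrist [ 0.573 -0.165  0.497] [-17.7  -0.  -95.2]
knob_grip [([0.549, 0.036, 0.084], 0.66), ([0.505, -0.063, 0.143], 0.62)]
vial_mid [([0.547, -0.019, 0.088], 0.71)]
bubble_mid [([0.414, 0.38, 0.009], 0.56)]
push_face [([0.551, -0.013, 0.091], 0.67)]
```

View pics/wrist3.png

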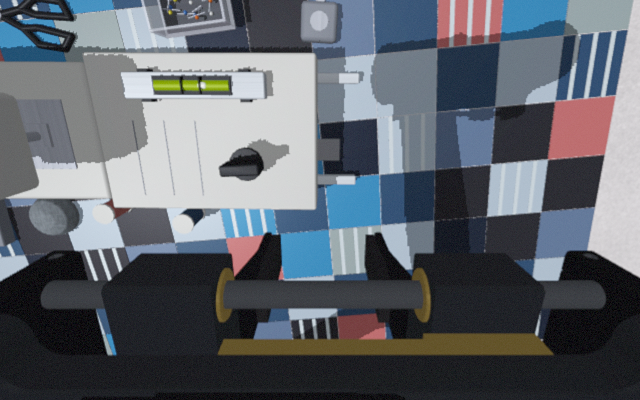

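The wrist view shows the tray home, with its seam against the bed at x≈85. The outer corners are near (316,54) and (318,208), and the knob is near (242,165). Next I'll fit the knob position and angle.

Run:
```python
from h import *
f=env.grab_frame("wrist")
C=back(f,[(316,54),(318,208)],.091); print(C.round(4)); d=C[0]-C[1]; print(np.linalg.norm(d),np.degrees(np.arctan2(d[1],d[0])))
xd=d[:2]/np.linalg.norm(d[:2]); yd=np.array([-xd[1],xd[0]]); k=C.mean(0)[:2]+.085*yd-.03*xd; print("knob",k)
im=f["image"]
c0=(200,130); S=6
crop=cv2.resize(im[130:200,200:300],None,fx=S,fy=S,interpolation=cv2.INTER_CUBIC)
out=[]
a=np.arctan2(xd[1],xd[0])
for q in (0.0,0.2):
    g=crop.copy(); th=a-q; u=np.array([np.cos(th),np.sin(th)]); v=np.array([-u[1],u[0]])
    for z,col in ((.1475,(0,0,255)),):
        poly=[np.r_[k+sx*.023*u+sy*.007*v,z] for sx,sy in((1,1),(1,-1),(-1,-1),(-1,1))]
        uv=(proj(f,poly)-c0+.5)*S; cv2.polylines(g,[uv.astype(np.int32)],True,col,1)
    t=np.linspace(0,6.3,40); uv=(proj(f,np.c_[k[0]+.021*np.cos(t),k[1]+.021*np.sin(t),0*t+.115])-c0+.5)*S
    cv2.polylines(g,[uv.astype(np.int32)],True,(0,255,0),1)
    out.append(cv2.convertScaleAbs(g,alpha=1,beta=0))
g=np.vstack(out); g=(255*(g/255.)**.5).astype(np.uint8); cv2.imwrite("pics/k4.png",cv2.resize(g,None,fx=.7,fy=.7))
```

```text
[[ 0.6213 -0.1615  0.091 ]
 [ 0.4274 -0.1455  0.091 ]]
0.19458318256394205 -4.713774800886967
knob [ 0.50141147 -0.06636511]
```

View pics/k4.png

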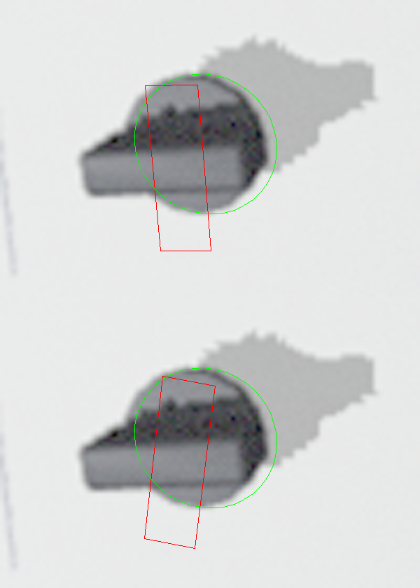

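The bar runs along the image horizontal, meaning along tray y. Its top-face centre is at crop (163,171), which is full-image pixel (238.8,170.7). I'll grasp with the tool's x axis along the bar, which keeps the wrist camera on the vial side after the turn.

Run:
```python
from h import *
f=env.grab_frame("wrist")
q=lambda x,y:(200+x/4.2-.5,130+y/4.2-.5)
B=back(f,[q(82,155),q(242,148),q(90,194),q(240,188),q(163,171)],.147); print(B.round(4))
ph=[np.degrees(np.arctan2(*(B[i]-B[i+1])[1::-1])) for i in (0,2)]; print(ph)
phi=np.mean(ph); k=B[:4,:2].mean(0); print(phi,k,np.linalg.norm(B[0]-B[1]))
for psi in (phi,phi-90): print(env.inverse_kinematics([*k,.12],[180,0,psi]))
np.savez("knob.npz",k=k,phi=phi)
```

```text
[[ 0.5078 -0.0407  0.147 ]
 [ 0.5058 -0.0842  0.147 ]
 [ 0.4968 -0.0409  0.147 ]
 [ 0.4948 -0.082   0.147 ]
 [ 0.5014 -0.0618  0.147 ]]
[np.float64(87.39027376597456), np.float64(87.1931407523811)]
87.29170725917783 [ 0.50129352 -0.06195512] 0.043532471358938826
[ 11.397948    14.01093511 -21.72156861   0.         -54.26749628
 165.89375926]
[ 1.13979480e+01  1.40109351e+01 -2.17215686e+01  2.54444375e-14
 -5.42674963e+01  7.58937593e+01]
```

Run:
```python
from h import *
d=np.load("knob.npz"); k=d["k"]; phi=float(d["phi"])
env.goto([*k,.22],[180,0,phi]); env.dwell(.2)
f0=np.array(env.read_state()["force"])
print(env.move_straight([*k,.119],rate=.12,force_limit=6))
s=env.read_state(); print(s["position"],np.array(s["force"])-f0)
env.gripper_to(0.0,50); env.dwell(.2)
s=env.read_state(); print(s["opening"],s["finger_force"],np.array(s["force"])-f0,s["wrist_torque"])
x=np.array(s["position"])
for i in range(1,10):
    env.move_straight([*k,x[2]-.003*i],rate=.06); env.dwell(.05)
    s=env.read_state(); fz=(np.array(s["force"])-f0)[2]; print(round(s["position"][2],4),round(fz,2))
    if fz>7.5: break
np.savez("st.npz",f0=f0); print(s["clock"])
f=env.grab_frame("wrist"); cv2.imwrite("pics/w5.png",f["image"])
```

```text
False
[ 0.5019286  -0.06192286  0.11967531] [0.32518803 1.33934068 0.55195589]
0.0019232272397011667 0.0 [-0.09716575  0.51403319  0.18498356] [-0.10786023 -0.06016868  0.06549311]
0.1159 -0.7
0.1129 1.34
0.1099 0.91
0.107 2.82
0.1042 4.35
0.1013 5.57
0.0985 7.0
0.0958 8.78
19.9833
```

View pics/w5.png

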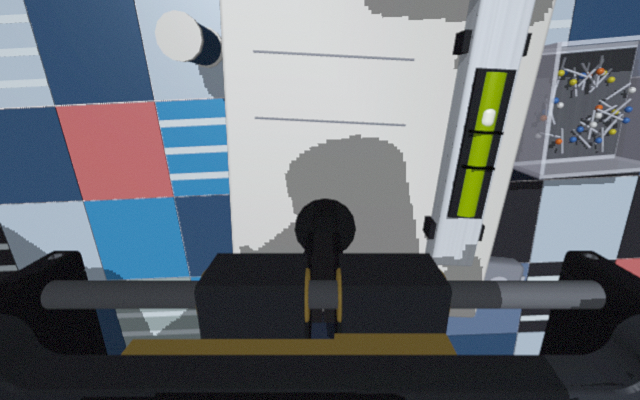

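The fingers read as shut with no pad force, yet pressing moved the bubble, which is now near (489,117) towards the machine end. The knob disc is at (325,228). I need to see what the fingers are actually touching.

Run:
```python
from h import *
s=env.read_state(); print(s["opening"],s["finger_force"],s["position"],s["tool_rot"],s["force"])
f=env.grab_frame("wrist"); print(f["position"],f["orientation"])
d=np.load("knob.npz"); k=d["k"]; phi=np.radians(float(d["phi"])); T=np.array(s["position"])
print("tcp",proj(f,[T,T+[0,0,.019]]).round(0).tolist())
u=np.array([np.cos(phi),np.sin(phi)]);v=np.array([-u[1],u[0]])
for z in (.145,.125,.113,.095): print(z,proj(f,[np.r_[k+a*.023*u+b*.007*v,z] for a,b in((1,1),(1,-1),(-1,-1),(-1,1))]).round(0).tolist())
print(back(f,[(325,228),(325,199),(299,228),(351,228)],.095).round(4))
g=f["image"][180:360,230:420]; g=(255*(g/255.)**.45).astype(np.uint8); cv2.imwrite("pics/w6.png",cv2.resize(g,None,fx=3.2,fy=3.2))
```

```text
0.010920310292398998 4.015244145357428 [ 0.50166108 -0.06186403  0.09586568] [1.79945670e+02 1.19393620e-03 8.73187983e+01] [-1.84927203  0.20696167  7.94895662]
[0.50448535 0.02181765 0.29295985] [-17.74505729  -0.06494564  -2.63634684]
tcp [[324.0, 225.0], [324.0, 237.0]]
0.145 [[310.0, 221.0], [338.0, 221.0], [336.0, 298.0], [311.0, 298.0]]
0.125 [[311.0, 208.0], [336.0, 208.0], [335.0, 278.0], [312.0, 278.0]]
0.113 [[312.0, 201.0], [335.0, 201.0], [334.0, 268.0], [313.0, 268.0]]
0.095 [[313.0, 192.0], [334.0, 192.0], [333.0, 255.0], [313.0, 254.0]]
[[ 0.5023 -0.0647  0.095 ]
 [ 0.5032 -0.0438  0.095 ]
 [ 0.4845 -0.0639  0.095 ]
 [ 0.5201 -0.0655  0.095 ]]
```

View pics/w6.png

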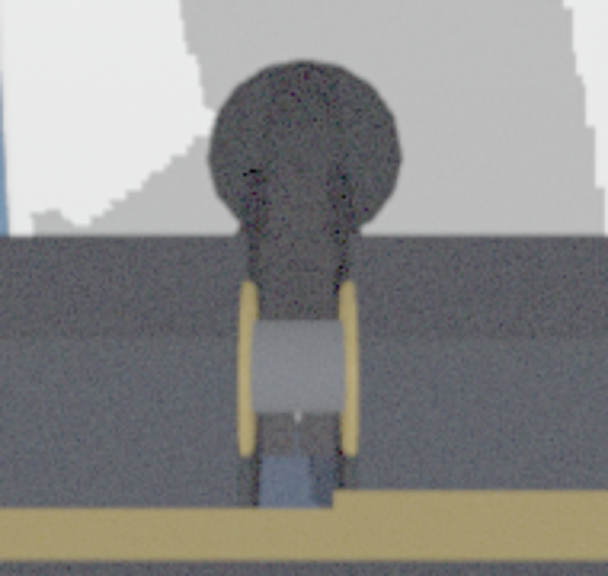

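Everything suggests the fingers are shut on the flange, not on the bar. I'll open, lift and look, putting both shots in one composite.

Run:
```python
from h import *
k=np.load("knob.npz")["k"]
o=[]
def shot():
    f=env.grab_frame("wrist"); g=(255*(f["image"]/255.)**.5).astype(np.uint8); o.append(g[130:360,180:480]); return f
env.gripper_to(0.55,50); s=env.read_state(); print(s["opening"],s["force"])
shot()
env.move_straight([*k,.19],rate=.25)
f=shot(); np.save("f7.npy",f,allow_pickle=True)
print(f["position"],f["orientation"],env.read_state()["clock"],f["fx"])
for n in ("wrist","scene"):
    f=f if n=="wrist" else env.grab_frame(n)
    print([(np.round(d["xyz"],3).tolist(),round(d["score"],2)) for d in env.search_frame(f,"knob_grip")[:3]])
g=f["image"]; u=proj(f,[[.502,-.064,.13]])[0].astype(int); g=(255*(g/255.)**.5).astype(np.uint8)[u[1]-35:u[1]+35,u[0]-45:u[0]+45]
o.append(cv2.resize(g,(300,230)))
cv2.imwrite("pics/w7.png",np.vstack([np.hstack(o[:2]),np.hstack([o[2],o[2]*0])]))
```

```text
0.5485971594947568 [ 0.47117886  0.02064509 -0.3825789 ]
[0.50410054 0.02175198 0.38772862] [-17.69861677  -0.07897711  -2.6717797 ] 21.75 313.29660021896194
[([0.502, -0.059, 0.141], 0.67), ([0.598, -0.023, 0.112], 0.66)]
[([0.511, -0.063, 0.137], 0.58)]
```

View pics/w7.png

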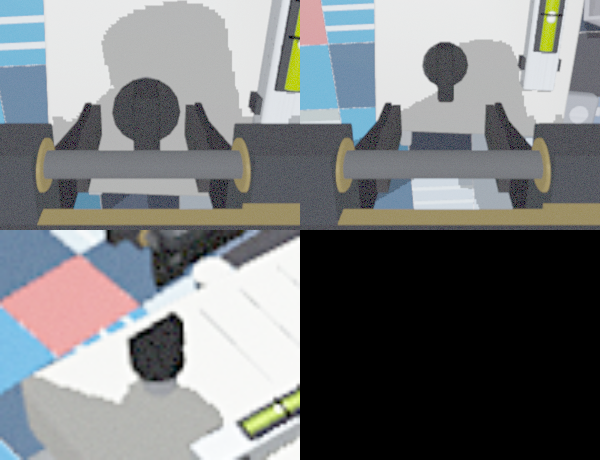

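The bar does run along y and sat between the open fingers, so the height is what I doubt. I'll triangulate from the two wrist views.

Run:
```python
from h import *
f7=np.load("f7.npy",allow_pickle=True).item()
f3=dict(f7,position=[.573,-.165,.497],orientation=[-17.7,0,-95.2])
f5=dict(f7,position=[.50448,.02182,.29296],orientation=[-17.745,-.065,-2.636])
def tri(a,ua,b,ub):
    A=np.zeros((3,3));r=np.zeros(3)
    for f,u in((a,ua),(b,ub)):
        d=ray(f,[u])[0];d/=np.linalg.norm(d);M=np.eye(3)-np.outer(d,d);A+=M;r+=M@np.array(f["position"])
    return np.linalg.solve(A,r).round(4)
print("flange",tri(f3,(246.4,163.3),f7,(325,194)))
print("vial",tri(f3,(192,86),f5,(482,150)))
print("bar -y end, top",tri(f3,(257,170),f7,(325,230)))
print("bar +y end top f3 vs z"); 
for z in (.12,.13,.14,.147): print(z,back(f3,[(238.3,170.2)],z).round(4),back(f7,[(325,231)],z).round(4))
s=env.read_state(); print(s["position"],s["opening"])
c=f7["image"][130:360,180:480]; g=(cv2.cvtColor(c,cv2.COLOR_BGR2GRAY)); print((g[40:115:3,125:170:3]).tolist())
```

```text
flange [ 0.5024 -0.0636  0.1151]
vial [ 0.5978 -0.0133  0.1076]
bar -y end, top [ 0.5008 -0.0836  0.1507]
bar +y end top f3 vs z
0.12 [[ 0.4956 -0.0536  0.12  ]] [[ 0.501 -0.098  0.12 ]]
0.13 [[ 0.4976 -0.0566  0.13  ]] [[ 0.5011 -0.0936  0.13  ]]
0.14 [[ 0.4997 -0.0595  0.14  ]] [[ 0.5012 -0.0891  0.14  ]]
0.147 [[ 0.5011 -0.0616  0.147 ]] [[ 0.5013 -0.086   0.147 ]]
[ 0.5004599  -0.0620661   0.18873792] 0.5469814140048542
[[212, 213, 212, 213, 213, 212, 214, 214, 213, 214, 210, 212, 213, 212, 215], [213, 211, 213, 211, 117, 16, 18, 16, 18, 113, 206, 212, 132, 132, 134], [211, 213, 162, 56, 15, 24, 21, 15, 20, 8, 22, 92, 131, 132, 133], [213, 124, 25, 29, 15, 18, 23, 24, 22, 19, 25, 22, 54, 131, 131], [187, 25, 23, 28, 20, 22, 31, 20, 13, 18, 24, 29, 27, 97, 131], [47, 22, 25, 22, 23, 18, 19, 21, 19, 11, 25, 23, 28, 23, 130], [41, 26, 29, 24, 23, 17, 24, 16, 21, 19, 29, 24, 26, 29, 122], [29, 30, 18, 24, 7, 32, 22, 27, 22, 20, 23, 23, 26, 31, 79], [22, 27, 22, 25, 22, 23, 28, 29, 17, 19, 17, 26, 27, 18, 41], [33, 29, 20, 24, 18, 27, 24, 24, 19, 22, 25, 22, 24, 25, 55], [27, 22, 24, 
[... 347 characters left out ...]
 23, 20, 116, 132, 130, 131, 131], [208, 209, 208, 210, 133, 24, 19, 28, 24, 19, 133, 129, 129, 132, 131], [207, 206, 208, 208, 102, 20, 21, 29, 25, 16, 129, 130, 128, 129, 131], [207, 207, 205, 133, 77, 21, 27, 22, 12, 17, 132, 133, 131, 131, 132], [168, 141, 132, 131, 78, 22, 28, 16, 19, 18, 130, 131, 131, 131, 129], [129, 129, 130, 131, 120, 14, 13, 21, 23, 36, 132, 130, 128, 131, 129], [131, 130, 129, 131, 132, 128, 126, 124, 122, 129, 129, 131, 131, 130, 129], [130, 131, 132, 131, 130, 130, 130, 129, 130, 130, 130, 128, 131, 130, 130], [130, 129, 130, 128, 130, 129, 131, 130, 131, 131, 131, 130, 128, 130, 131], [128, 129, 129, 130, 130, 129, 132, 130, 131, 128, 130, 131, 131, 131, 130]]
```

The geometry was right: flange z≈0.115, bar top ≈0.147, centre (0.502,-0.064). I'll retry the grasp, closing stepwise and logging the pad force.

Run:
```python
from h import *
d=np.load("knob.npz"); phi=float(d["phi"]); k=np.array([.5018,-.0632])
env.move_straight([*k,.122],[180,0,phi],rate=.15,force_limit=6)
for op,F in ((.25,10),(.17,10),(.12,10),(.1,40)):
    env.gripper_to(op,F); s=env.read_state(); print(op,round(s["opening"],4),round(s["finger_force"],2),np.round(s["force"],1),np.round(s["wrist_torque"],2),s["clock"])
f=env.grab_frame("wrist"); np.save("f8.npy",f,allow_pickle=True)
```

```text
0.25 0.2503 0.0 [-0.5 -0.9  0.5] [-0.13  0.04  0.04] 23.2583
0.17 0.1748 0.0 [-0.  -0.4 -0.9] [-0.16  0.   -0.03] 23.725
0.12 0.118 0.0 [ 0.  -0.2 -0.8] [-0.13  0.07 -0.04] 24.125
0.1 0.0974 0.0 [-0.1 -0.  -0.2] [-0.12 -0.01 -0.04] 24.4167
```

Still no contact at an 8.5 mm opening. I'll spend the last view on a composite of the close-ups.

Run:
```python
from h import *
f=np.load("f8.npy",allow_pickle=True).item()
G=lambda g,s:cv2.resize((255*(g/255.)**.4).astype(np.uint8),s,interpolation=cv2.INTER_CUBIC)
a=G(f["image"][150:350,250:400],(450,600))
s=env.grab_frame("scene"); u=proj(s,[[.502,-.063,.15]])[0].astype(int); b=G(s["image"][u[1]-40:u[1]+35,u[0]-44:u[0]+44],(350,300))
t=env.grab_frame("top"); u=proj(t,[[.502,-.063,.14]])[0].astype(int); c=G(t["image"][u[1]-30:u[1]+30,u[0]-35:u[0]+35],(350,300))
cv2.imwrite("pics/x9.png",np.hstack([a,np.vstack([b,c])])); st=env.read_state(); print(st["position"],st["opening"])
```

```text
[ 0.50180483 -0.06318126  0.1219921 ] 0.09998277650752299
```

View pics/x9.png

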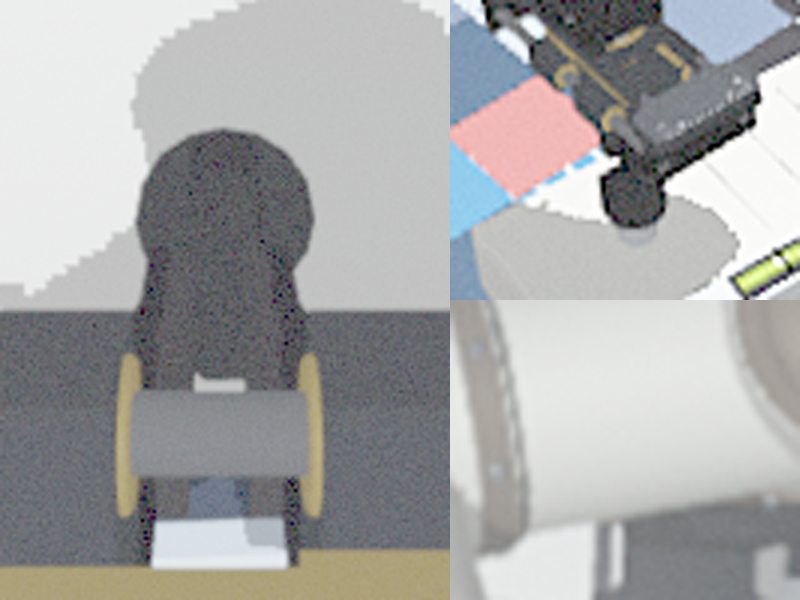

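The left panel shows the flange disc at (225,215) with the finger column below it. The base gap is about 8 mm and the bar is hard to make out. I'll check the brightness profile numerically.

Run:
```python
from h import *
f=np.load("f8.npy",allow_pickle=True).item()
g=cv2.cvtColor(f["image"],cv2.COLOR_BGR2GRAY).astype(float)
print("cols 290..359 step2")
for r in range(190,290,5): print(r,g[r:r+5,290:360].mean(0).reshape(-1,2).mean(1).round(0).astype(int).tolist())
T=np.array([.5018,-.0632,.122])
print(proj(f,[T,T+[0,0,.019],T+[0,0,.03]]).round(0).tolist())
for z in (.147,.115): print(z,proj(f,[[.5018+b*.007,-.0632+a*.023,z] for a in(1,-1) for b in(-1,1)]).round(0).tolist())
```

```text
cols 290..359 step2
190 [210, 211, 172, 150, 130, 130, 130, 130, 130, 130, 130, 126, 122, 111, 104, 92, 86, 80, 90, 97, 103, 111, 118, 127, 130, 131, 130, 130, 130, 130, 130, 130, 130, 130, 130]
195 [211, 210, 211, 200, 140, 130, 131, 128, 110, 81, 55, 30, 20, 16, 19, 19, 18, 20, 17, 18, 16, 16, 22, 34, 54, 84, 108, 126, 130, 130, 130, 130, 131, 130, 130]
200 [210, 210, 210, 211, 154, 122, 71, 34, 23, 25, 24, 22, 16, 19, 19, 18, 18, 18, 15, 19, 17, 19, 16, 20, 24, 24, 21, 32, 76, 124, 131, 130, 130, 130, 130]
205 [210, 210, 210, 208, 149, 40, 22, 21, 23, 22, 23, 21, 17, 18, 20, 21, 18, 19, 19, 20, 18, 17, 21, 23, 21, 22, 23, 21, 21, 37, 89, 126, 130, 130, 130]
210 [209, 210, 211, 124, 27, 21, 21, 23, 21, 23, 21, 18, 21, 20, 20, 21, 24, 19, 22, 23, 22, 19, 20, 20, 23, 22, 22, 22, 21, 22, 19, 79, 129, 130, 130]
215 [209, 210, 190, 58, 22, 20, 22, 22, 21, 22, 23, 21, 21, 23, 20, 19, 21, 22, 22, 22, 23, 22, 21, 17, 21, 23, 22, 19, 21, 22, 22, 33, 120, 130, 130]
220 [209, 210, 135, 25, 22, 23, 21, 21, 22, 21, 21, 20, 19, 22, 18, 21, 24, 19, 24, 23, 22, 22, 21, 18, 20, 24, 22, 23, 22, 23, 
[... 1438 characters left out ...]
, 20, 22, 22, 23, 23, 23, 22, 23, 25, 22, 15, 14, 23, 70, 79, 72, 31, 27]
275 [82, 84, 75, 41, 12, 17, 26, 22, 23, 23, 23, 22, 83, 111, 91, 89, 88, 91, 96, 95, 78, 28, 24, 24, 23, 24, 23, 18, 15, 32, 72, 80, 87, 43, 26]
280 [88, 82, 58, 51, 51, 50, 50, 50, 50, 49, 50, 51, 55, 60, 61, 60, 60, 61, 60, 61, 58, 49, 50, 49, 49, 49, 49, 50, 49, 52, 55, 77, 91, 56, 26]
285 [92, 77, 59, 58, 57, 58, 57, 56, 57, 58, 57, 58, 56, 58, 58, 57, 58, 56, 58, 57, 57, 58, 57, 58, 57, 57, 57, 57, 57, 57, 58, 73, 93, 69, 30]
[[324.0, 225.0], [324.0, 237.0], [324.0, 245.0]]
0.147 [[310.0, 206.0], [334.0, 205.0], [315.0, 275.0], [337.0, 274.0]]
0.115 [[312.0, 190.0], [333.0, 189.0], [316.0, 251.0], [335.0, 250.0]]
```

The gap closes exactly where the bar's top end should be, so the bar is between the fingers visually. A direct test will be quicker: shut firmly lower down and turn a little, watching torque and pad force.

Run:
```python
from h import *
phi=float(np.load("knob.npz")["phi"]); k=np.array([.5018,-.0632])
def st(n):
    s=env.read_state(); print(n,round(s["position"][2],4),"op",round(s["opening"],4),"ff",round(s["finger_force"],2),np.round(s["force"],1),np.round(s["wrist_torque"],2),s["clock"],flush=True)
env.gripper_to(0.0,60); st("shut")
for z in (.114,.108): env.move_straight([*k,z],rate=.05); st("z")
env.move_straight([*k,.108],[180,0,phi-8],rate=.05); st("turn")
```

```text
shut 0.122 op 0.0039 ff 0.0 [-0.6  0.2 -0.6] [-0.11 -0.03  0.01] 25.0667
z 0.1134 op 0.005 ff 1.13 [-0.1  0.8  0.6] [ 0.03  0.01 -0.01] 25.375
z 0.1078 op 0.0046 ff 0.65 [-0.9  0.2  1.7] [-0.19  0.11  0.03] 25.6417
turn 0.108 op 0.0064 ff 0.6 [-1.4 -0.4  1.5] [-0.11  0.18 -0.01] 25.9333
```

Contact starts only at z≈0.1135 and the bar seems absent to the closing fingers. I'll feel for it sideways with the fingers partly open.

Run:
```python
from h import *
phi=float(np.load("knob.npz")["phi"]); k=np.array([.5018,-.0632]); r=[180,0,phi]
def st(n):
    s=env.read_state(); print(n,np.round(s["position"],4),"op",round(s["opening"],4),"ff",round(s["finger_force"],2),np.round(s["force"],1),s["clock"],flush=True)
env.move_straight([*k,.122],r,rate=.1)
env.gripper_to(0.4,60); st("open")
print(env.move_straight([k[0]+.02,k[1],.118],rate=.06,force_limit=4)); st("+x")
print(env.move_straight([k[0]-.02,k[1],.118],rate=.08,force_limit=4)); st("-x")
```

```text
open [ 0.5018 -0.0632  0.122 ] op 0.3998 ff 0.0 [ 0.   0.4 -0.9] 27.0917
False
+x [ 0.5221 -0.0632  0.1177] op 0.4049 ff 0.0 [-0.5  0.   0.3] 27.5833
False
-x [ 0.4822 -0.0632  0.1184] op 0.3997 ff 0.0 [-0.1  0.   0. ] 28.2333
```

No bar physically at reported TCP z≥0.118. The shut fingers' first contact at 0.1145 was therefore the bar's top (0.147): the real fingertips sit about 32 mm above the reported TCP. That also matches the tip row seen in the images. I'll go about 18 mm deeper and grip again.

Run:
```python
from h import *
phi=float(np.load("knob.npz")["phi"]); k=np.array([.5018,-.0632]); r=[180,0,phi]
def st(n):
    s=env.read_state(); print(n,np.round(s["position"],4),"op",round(s["opening"],4),"ff",round(s["finger_force"],2),np.round(s["force"],1),np.round(s["wrist_torque"],2),s["clock"],flush=True); return s
env.move_straight([*k,.120],rate=.12)
print(env.move_straight([*k,.096],rate=.08,force_limit=5)); st("down")
env.gripper_to(0.0,60); s=st("grip")
if s["opening"]>.1:
    f0=s["force"][2]
    for z in (.088,.082,.078,.075,.072,.069):
        env.move_straight([*k,z],rate=.08); s=st("z")
        if s["force"][2]>7.5: break
```

```text
False
down [ 0.5015 -0.0633  0.0958] op 0.4018 ff 0.0 [-0.   0.2  0.5] [-0.13  0.04 -0.05] 29.0
grip [ 0.503  -0.0631  0.0964] op 0.1545 ff 59.94 [ 3.6 -0.2 -0.5] [-0.3  -0.67  0.03] 29.5167
z [ 0.5029 -0.0639  0.0886] op 0.1554 ff 59.94 [ 0.9 -4.4  3.8] [-1.09 -0.54  0.09] 29.7667
z [ 0.5029 -0.0643  0.083 ] op 0.1543 ff 59.94 [ 2.1 -7.1  5.3] [-1.6  -0.47  0.06] 30.0167
z [ 0.5028 -0.0647  0.0793] op 0.1584 ff 59.99 [ 2.5 -7.3  6.5] [-1.94 -0.43  0.13] 30.2667
z [ 0.5029 -0.0648  0.0765] op 0.1594 ff 59.99 [ 1.1 -8.   7.7] [-2.05 -0.26  0.09] 30.5167
```

The grip is good: opening 0.155 (about 13.5 mm), pad force 60 N, pressing 7.7 N. Next I'll measure the bubble by its colour in the wrist view and turn clockwise.

```bash
cat > b.py <<'E'
from h import *
ZV=.107
def bubble(dbg=False):
    f=env.grab_frame("wrist"); im=f["image"]; h=cv2.cvtColor(im,cv2.COLOR_BGR2HSV)
    g=((h[...,0]>22)&(h[...,0]<50)&(h[...,1]>120)&(h[...,2]>60)).astype(np.uint8)
    g[260:]=0
    m=cv2.morphologyEx(g,cv2.MORPH_CLOSE,np.ones((17,17)))
    n,l,s,c=cv2.connectedComponentsWithStats(m); i=1+np.argmax(s[1:,4]); M=l==i
    pts=np.argwhere(M)[:,::-1]; W=back(f,pts,ZV)[:,:2]
    a=np.radians(84.9); u=np.array([np.cos(a),np.sin(a)])   # machine +y
    t=W@u; lo,hi=np.percentile(t,[.3,99.7])
    v=np.array([im[y,x] for x,y in pts]).astype(int); mn=v.min(1); mx=v.max(1)
    bw=mn>130; bk=mx<70
    w=W@np.array([-u[1],u[0]]); cen=np.abs(w-np.median(w))<.004
    tb=np.median(t[bw]) if bw.sum()>3 else np.nan
    tk=t[bk&cen]
    hist=np.histogram(tk,bins=np.arange(lo,hi,.003))[0]
    mid=(lo+hi)/2
    print("len",round(hi-lo,4),"mid",W.mean(0).round(4),"nb",bw.sum(),"bubble(+out)",round(-(tb-mid),4),"span",s[i,:4].tolist())
    print(" dark hist from",round(-(lo-mid),3),hist.tolist())
    return -(tb-mid)
def st(n):
    s=env.read_state(); print(n,np.round(s["position"],4),"op",round(s["opening"],4),"ff",round(s["finger_force"],1),np.round(s["force"],1),np.round(s["wrist_torque"],2),"yaw",round(s["tool_rot"][2],1),round(s["clock"],2),flush=True); return s
E
python3 - <<'E'
from b import *
phi=float(np.load("knob.npz")["phi"])
bubble()
z=.075
for d in (20,45):
    env.move_straight([.5025,-.0635,z],[180,0,phi-d],rate=.1); st(d)
    bubble()
E
```

```text
len 0.0859 mid [ 0.5968 -0.0093] nb 224 bubble(+out) -0.0173 span [469, 62, 59, 163]
 dark hist from 0.043 [0, 0, 0, 0, 0, 0, 0, 0, 0, 0, 44, 0, 0, 0, 0, 0, 0, 43, 0, 0, 0, 0, 0, 0, 0, 0, 0, 0]
20 [ 0.5027 -0.0647  0.0764] op 0.1563 ff 60.0 [-0.3 -7.6  8.5] [-1.41  0.12 -0.13] yaw 67.3 31.07
len 0.0871 mid [ 0.598  -0.0095] nb 217 bubble(+out) -0.014 span [431, 0, 51, 177]
 dark hist from 0.044 [0, 0, 0, 0, 0, 0, 0, 0, 0, 0, 52, 0, 0, 0, 0, 0, 0, 40, 1, 0, 0, 0, 0, 0, 0, 0, 0, 0, 8]
45 [ 0.5027 -0.0644  0.0764] op 0.1556 ff 60.0 [-1.  -5.1  9. ] [-1.16  0.33 -0.01] yaw 42.3 31.7
len 0.0744 mid [ 0.598  -0.0194] nb 241 bubble(+out) -0.0145 span [325, 0, 116, 124]
 dark hist from 0.037 [0, 0, 0, 0, 0, 0, 0, 0, 0, 0, 41, 8, 0, 0, 0, 0, 0, 14, 22, 0, 0, 0, 0, 0]
```

The bubble tracks well, from -17.3 to about -8.4 mm after 45° once I correct for the vial being clipped at the image edge. I'll use the line midpoint as the reference and finish the turn.

```bash
sed -i 's|    mid=(lo+hi)/2|    mid=(lo+hi)/2\n    if np.ptp(tk[(tk>lo+.02)\&(tk<lo+.066)])>.012:\n        q=tk[(tk>lo+.02)\&(tk<lo+.066)]; c=(q.min()+q.max())/2; mid=(np.median(q[q<c])+np.median(q[q>c]))/2|' b.py
python3 - <<'E'
from b import *
phi=float(np.load("knob.npz")["phi"]); d=45
b=bubble()
for i in range(4):
    step=np.clip(np.degrees(-b/.0125),-40,40)
    if i==0: step*=.85
    if abs(b)<.0007: break
    d=min(d+step,95)
    env.move_straight([.5025,-.0635,.075],[180,0,phi-d],rate=.1); env.dwell(.3); st(d); b=bubble()
E
```

```text
len 0.0745 mid [ 0.598  -0.0194] nb 240 bubble(+out) -0.0083 span [325, 0, 116, 124]
 dark hist from 0.043 [0, 0, 0, 0, 0, 0, 0, 0, 0, 0, 39, 8, 0, 0, 0, 0, 0, 14, 21, 0, 0, 0, 0, 0]
77.35753377009331 [ 0.5026 -0.0639  0.0766] op 0.1583 ff 60.0 [-2.2 -0.7  9.8] [-0.52  0.61  0.02] yaw 10.0 32.82
len 0.0878 mid [ 0.5994 -0.0125] nb 285 bubble(+out) -0.0021 span [162, 12, 182, 77]
 dark hist from 0.044 [0, 0, 0, 0, 0, 0, 0, 0, 0, 0, 14, 35, 0, 0, 0, 0, 0, 0, 62, 0, 0, 0, 0, 0, 0, 0, 0, 0, 0]
86.97392015943342 [ 0.5026 -0.0637  0.0766] op 0.1558 ff 60.0 [-2.8 -0.3 10.7] [-0.36  0.67 -0.08] yaw 0.3 33.48
len 0.088 mid [ 0.5994 -0.013 ] nb 272 bubble(+out) -0.0003 span [129, 44, 182, 45]
 dark hist from 0.044 [0, 0, 0, 0, 0, 0, 0, 0, 0, 0, 11, 39, 0, 0, 0, 0, 0, 0, 59, 0, 0, 0, 0, 0, 0, 0, 0, 0, 0]
```

Run:
```python
from b import *
env.dwell(.6); b=bubble(); st("end")
if abs(b)<.0015: print(env.close_job())
```

```text
len 0.088 mid [ 0.5994 -0.013 ] nb 273 bubble(+out) -0.0003 span [129, 45, 182, 44]
 dark hist from 0.044 [0, 0, 0, 0, 0, 0, 0, 0, 0, 0, 9, 41, 0, 0, 0, 0, 0, 0, 59, 0, 0, 0, 0, 0, 0, 0, 0, 0, 0]
end [ 0.5026 -0.0637  0.0766] op 0.1559 ff 60.0 [-2.3 -0.8  9.9] [-0.41  0.62 -0.08] yaw 0.3 34.18
the job is handed in; nothing more can be done
None
```

I handed the job in at about 34 s with the extension table pushed home, the knob still gripped and pressed down at about 10 N, and the bubble about 0.3 mm from centre; I didn't check the loose sewing things again at the end, and the result of the judging wasn't shown.

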